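# Open the counterweighted hold-down and load the seal fixture

## Robot

A 6-joint arm with a two-finger parallel gripper is mounted at the origin on the work surface. World frame = base frame: x ahead of the robot, y to its left, z up, the work surface at z = 0. Lengths are in m, angles in rad, forces in N, time in s.
With the tool pointing down it reaches from about 0.225 to 0.875 m from the base axis. Payload 3.4 kg.
Tool frame: the origin (TCP) lies midway between the tips of the shut fingers; the grasp point (between the pads) lies 19 mm behind it (manip.pinch_z is the distance from the TCP to the grasp point, in m); z points along the fingers, y is the line along which they close (so a half turn about z gives the same grasp; the last joint's range is limited). The gripper opens to 85 mm and grips with 20 to 120 N. Pads are 22 mm wide; open, the fingers measure 114 mm over their backs; the gripper's body (76 mm by 85 mm) begins 54 mm behind the grasp point. The pads swing forward as they close: fully open they stand 13 mm farther back than shut.
Start: joints at [1.118, 0.276, 1.505, -0, 1.361, -0.121], TCP at [0.187, 0.544, 0.231] pointing down, gripper open.
Joint ranges: [-2.89, 2.89], [-0.75, 2.08], [0.22, 2.7], [-1.18, 4.32], [0.11, 2.71], [-2.7, 2.7]. Speed limits (rad/s): [2.57, 2.57, 3.14, 3.14, 3.14, 3.14].

## Interface

Orientations are given as a unit quaternion [w, x, y, z].
In Python, from rig import manip gives the robot as it stands.
- The arm moves only by the tool carry_out, never from a script. Its arguments are lists of equal length, an entry for each row: "delta_pos": the shift along the tool's x, y, z scaled (see below), a list of three; "turn": the turn, a rotation vector about the tool's x, y, z scaled (see below), a list of three; "claw": the closure, from -1 (fully open) to 1 (shut). A call has 1 to 12 rows; each row is the pose to reach, as a shift and turn from the pose commanded when the call began, along the tool's axes at that moment; what a row does not reach only later rows make up. The controller multiplies each number of a shift by 400 mm and each number of a turn by 30 degrees. A row lasts 1/10 s, in which the tool goes at most 50 mm and 8.59 degrees, less where a joint would pass 70% of its speed; a pose out of reach is approached as far as the arm can. A call with a number of a shift or a turn outside -1 to 1 is refused whole. A call with a gripper value outside its range is refused whole. The fingers move at their own pace and stop on an object; "force" is the grip in N (left out, the last holds). Time passes only in rows, so rows that repeat a pose let the fingers close. It gives the time, the measured TCP pose, the force, the opening and the grip force at its end, in the units of the state.
- manip.get_state(): the state, without advancing time (a new reading comes with each control period).
- manip.get_image(name): name is "side" or "top" or "wrist"; returns a dict with "image" (400x640x3 uint8, red, green, blue), "z_map" (400x640 float32, m along the optical axis (not along the pixel's ray), 0 where there is no reading), "fx", "fy", "cx", "cy" (pixels), "world_to_cam" (4x4, takes a point from world to camera coordinates). Camera axes: x right, y down, z forward; pixel columns grow to the right and rows downward; lengths in m; the calibration is good to about 2 mm. The wrist camera is an equidistant fisheye: a pixel r from the principal point sees the ray r / f radians off the axis. A picture is of the moment at which its call begins.
- manip.sign_off(): hands the job in; it is judged then, once.
Trained networks look in the newest picture that a camera, given by its name, has taken for a name from the list of things; names that differ only in an ending like _2 or _b are one class to them, and where a whole thing is asked for, a point or a joint stands for the part that bears it (a point fixed in the world has none). Each returns a list of dicts, best first, with "score" (0 to 1); they miss things now and then, are a little off and sometimes report something else, mostly with a low value. They report only what shows in the picture. A call takes as long as a camera call. They do not tell look-alikes from the thing itself.
- manip.spot_in(camera, query): "point" ([x, y, z] in m, in world coordinates, good to about 4 mm: the middle of the surface that is visible of it).
- manip.place_of(camera, query): "point" ([x, y, z] in m, in world coordinates, good to about 4 mm: a listed point, or the origin of a listed thing).
The state is a dict: "clock": time; "qpos": joint angles; "qd": joint speeds; "effort": joint torques, N m; "position": TCP position; "ee_rot": TCP orientation; "contact_force": force on the tool from outside, world axes, zero at the start; "moment": the same for the moment, N m; "width": finger opening in m; "gripper_force": force on a finger pad.
Only numpy, scipy, OpenCV 4.12 (cv2) and the standard library are available. Lean on these libraries where they do the work, as an engineer would, in place of code of your own. Each camera call takes 0.05 s, during which the arm holds its last target. There are 200 camera calls.

## Task

Load the seal fixture: raise its counterweighted hold-down arm by the crossbar, past the balance point, then lower it slowly, a few centimetres a second, all the way onto its stop screw before letting go, so that it rests open by itself; do not let it drop the last bit or press it hard against the screw. Then take the tall steel sleeve standing on the bench and slip it gently over the fixture's spigot, fully home on the shoulder, without dropping or forcing it. Leave the other parts on the bench where they are.

Things in the scene. Friction and masses are not known exactly. Their poses are not given: they have to be found in the camera images.
- fixture: The aluminium seal fixture, fixed to the bench. Origin on the bench right under the arm's pivot; x runs along the shut arm from the pivot towards the crossbar, y along the pivot's axis, z up. Base plate 340 x 140 x 20 mm (170 mm either way along x). Two cheek plates at the origin, 76 mm over their outsides, reach 132 mm high.
- pivot (a point): The arm's pivot: on the hinge axis, 110 mm above the fixture's origin. Axes as the fixture's. The arm is a steel beam 24 mm wide, 16 mm thick, with a dark counterweight behind the pivot, 1.5 kg in all. Lifting it at the crossbar takes 2 to 4 N from shut, falling to nothing at the balance point (0.9 to 1.3 rad, it varies); past that it swings open by itself, hardly damped.
- post (a point): Top of the stop post, 24 x 40 mm, 130 mm behind the pivot (fixture -x), 235 mm above the bench. A level screw with a round rubber tip (22 mm) passes through it 213 mm above the bench, pointing to +x. How far it sticks out is changed from time to time and not measured: the open arm comes to rest on it somewhere from 1.58 to 2.12 rad. It does not give way.
- holddown (a joint): Angle of the hold-down arm, rad: 0 when shut (level, along the fixture's +x, its rubber pad over the spigot), growing as the crossbar rises about the pivot; pi/2 is upright, beyond that it leans to the fixture's -x, towards the stop post.
- bar (a point): Middle of the crossbar at the arm's end, 190 mm from the pivot on the beam's centre line: a round steel bar, 16 mm dia., 150 mm long, parallel to the pivot axis (fixture y). It sticks out 63 mm either side of the beam, to be pinched there from above with the fingers closing across it; it can turn between the fingers. x points along the beam away from the pivot.
- seat (a point): Centre of the shoulder that the sleeve must sit on: 120 mm from the pivot along the fixture's x, 40 mm above the bench. The shoulder is a steel disc of 68 mm dia., 20 mm high; from it rises the spigot, 30 mm dia., 26 mm high, its top 6 mm tapered to 23 mm. The shut arm covers it.
- sleeve: The tall plain steel sleeve to load: 52 mm outside dia., 33 mm bore, 36 mm high, about 0.34 kg, standing upright on the bench. Origin at the centre of its underside, z along its axis. Keep it this way up.
- collar: A flat steel collar, 52 mm outside dia., only 12 mm high; not needed, leave alone. Origin at the centre of its underside.
- flange: A steel flanged seal housing, 110 mm dia. flange, 45 mm high; leave alone. Origin at the centre of its underside.
- bottle: A small white bottle, 40 mm dia., 110 mm high; leave alone. Origin at the centre of its underside.
Not all that is in view belongs to the job. What is shaped like the sleeve but blue or red is not meant.

How it is judged:
By the outcome, as a careful person would: the job done as asked, in the order asked, and still so for the second after the job is handed in, with the robot touching nothing.
It also fails if it takes over 72 s, if anything falls off the work surface, if the arm or the gripper's body presses on something with over 40 N, if the wrist force passes 120 N, or if a joint passes its speed limit or range.

## Working session

There is one attempt and no reset: what is moved stays moved. The work goes in short steps, Python scripts to look and compute and a tool call to move; the robot and the scene stay as the last step left them, time stands still between calls to the robot, and variables do not carry over. Pictures are saved under pics/ and viewed, at most 10 in all, crops included, and the job is handed in when it is done.

Besides the shell and the picture viewer there is one more tool, called as name(argument=value, ...) on one line, values as JSON. carry_out: Moves the arm, as the interface text tells. Shifts and turns lie within -1 to 1; 1 stands for 400 mm of shift or 30 degrees of turn. Its arguments: {"type":"object","properties":{"delta_pos":{"type":"array","items":{"type":"array","items":{"type":"number","minimum":-1,"maximum":1}}},"turn":{"type":"array","items":{"type":"array","items":{"type":"number","minimum":-1,"maximum":1}}},"claw":{"type":"array","items":{"type":"number"}},"force":{"type":"number"}},"required":["delta_pos","turn","claw"]}

```bash
ls; mkdir -p pics; python3 - <<'E'
from rig import manip
import cv2,numpy as np
ims=[]
for c in ("side","top"):
    r=manip.get_image(c); ims.append(r["image"])
    cv2.imwrite(f"pics/{c}0.png",r["image"][:,:,::-1])
    for q in ("fixture","pivot","post","bar","seat","sleeve","collar","flange","bottle"):
        print(c,q,[(np.round(d["point"],3).tolist(),round(d["score"],2)) for d in manip.place_of(c,q)[:4]])
cv2.imwrite("pics/both0.png",cv2.resize(np.vstack(ims),(480,600))[:,:,::-1])
s=manip.get_state();print(s, manip.pinch_z)
E
```

```text
pics
side fixture [([0.59, -0.121, -0.003], 0.75)]
side pivot [([0.593, -0.126, 0.111], 0.6)]
side post [([0.603, -0.249, 0.234], 0.76), ([0.594, -0.126, -0.004], 0.51), ([0.425, 0.43, 0.001], 0.26)]
side bar [([0.585, 0.07, 0.111], 0.73)]
side seat [([0.589, -0.0, 0.042], 0.83)]
side sleeve [([0.65, 0.15, 0.001], 0.67), ([0.605, 0.252, -0.001], 0.63), ([0.631, 0.342, 0.001], 0.59), ([0.556, 0.145, -0.001], 0.56)]
side collar [([0.431, 0.199, 0.002], 0.59)]
side flange [([0.422, 0.427, -0.001], 0.64)]
side bottle []
top fixture [([0.592, -0.12, -0.001], 0.86)]
top pivot [([0.596, -0.122, 0.114], 0.81)]
top post [([0.607, -0.247, 0.24], 0.89)]
top bar [([0.585, 0.07, 0.113], 0.93)]
top seat [([0.588, -0.002, 0.042], 0.93)]
top sleeve [([0.553, 0.14, -0.001], 0.74), ([0.604, 0.254, -0.0], 0.7), ([0.634, 0.347, 0.001], 0.69), ([0.648, 0.145, 0.003], 0.53)]
top collar [([0.437, 0.203, -0.0], 0.45)]
top flange [([0.423, 0.427, 0.003], 0.93)]
top bottle [([0.373, -0.38, -0.001], 0.63)]
{'clock': 1.0, 'qpos': array([ 1.11793541e+00,  2.75862268e-01,  1.50490788e+00,  1.01900547e-05,
        1.36071498e+00, -1.20984927e-01]), 'qd': array([ 1.04074413e-03,  2.51470766e-03, -8.18868876e-04,  4.96171896e-04,
        3.02110065e-04,  9.88140323e-05]), 'effort': array([ 1.01688333e-03, -4.16657925e+01, -2.46106625e+01,  5.79322318e-05,
        2.34297625e-05,  6.14872718e-06]), 'position': array([0.18734729, 0.54364448, 0.2313464 ]), 'ee_rot': array([1.04358893e-05, 1.65178562e-01, 9.86263677e-01, 5.29759930e-05]), 'contact_force': array([ 0.40102037, -0.1388611 , -0.11558805]), 'moment': array([ 0.0091401 , -0.01841497, -0.00507561]), 'gripper_force': 0.0, 'width': 0.08532639841720985} 0.0187
```

View pics/side0.png

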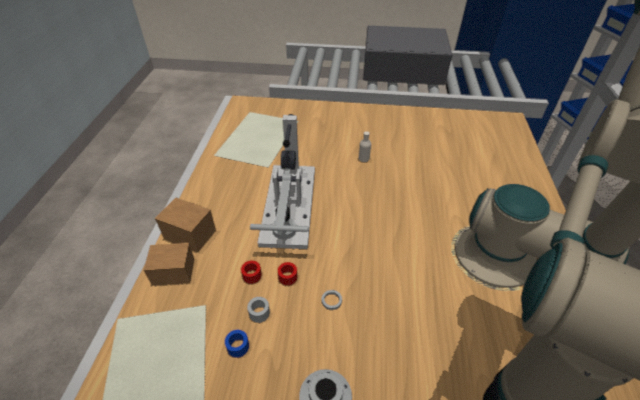

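View pics/top0.png

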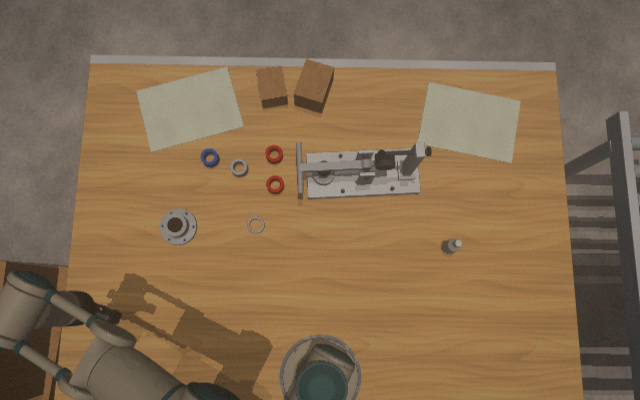

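The side view shows the grey sleeve at (258,309) with red look-alikes at (251,271) and (288,272), and a blue one at (237,343). The fixture's crossbar is at (280,228). The top view agrees, with the sleeve at (239,168) and the crossbar at (300,170). I'll write a helper and then move over the near end of the crossbar.

```bash
cat > h.py <<'E'
from rig import manip
import numpy as np, cv2
from scipy.spatial.transform import Rotation as R
P=np.array([.5949,-.1207,.110]); FX=np.array([-.0588,.998,0]); FY=np.array([-.998,-.0588,0])
def rot(s): return R.from_quat(np.roll(s["ee_rot"],-1))
def go(p,yaw=FX,s=None):
    "print shift/turn numbers to TCP p, tool down, tool y along yaw"
    s=s or manip.get_state(); r=rot(s); z=np.array([0,0,-1.]); x=np.cross(yaw,z)
    t=R.from_matrix(np.c_[x,yaw,z])
    d=r.inv().apply(np.array(p)-s["position"])/.4; w=np.degrees((r.inv()*t).as_rotvec())/30
    print("shift",d.round(4).tolist(),"turn",w.round(4).tolist())
def st():
    s=manip.get_state(); print("t",round(s["clock"],2),"pos",s["position"].round(4),"F",s["contact_force"].round(2),"M",s["moment"].round(2),"w",round(s["width"],4),"g",round(s["gripper_force"],1),"q",s["qpos"].round(2)); return s
E
python3 -c "
from h import *
go(P+.19*FX+.045*FY+[0,0,.1]);go([.36,.3,.24])"
```

```text
shift [-1.2196, -0.842, 0.0533] turn [0.0002, 0.0, -0.7462]
shift [-0.6065, -0.4352, -0.0217] turn [0.0002, 0.0, -0.7462]
```

carry_out(delta_pos=[[-0.6,-0.43,0],[-0.6,-0.43,0],[-0.6,-0.43,0],[-0.6,-0.43,0],[-0.6,-0.43,0],[-0.6,-0.43,0],[-0.6,-0.43,0]], turn=[[0,0,-0.746],[0,0,-0.746],[0,0,-0.746],[0,0,-0.746],[0,0,-0.746],[0,0,-0.746],[0,0,-0.746]], claw=[-1,-1,-1,-1,-1,-1,-1])

```text
clock: 1.7
position: [0.3615, 0.2984, 0.2316]
ee_rot: [0.001, -0.026, 1.0, -0.001]
contact_force: [-0.3, 0.3, 0.7]
width: 0.0853
gripper_force: 0.0
```

```bash
python3 -c "
from h import *
st();go(P+.19*FX+.045*FY+[0,0,.1])"
```

```text
t 1.7 pos [0.3615 0.2984 0.2316] F [-0.31  0.29  0.65] M [-0.01 -0.    0.01] w 0.0853 g 0.0 q [ 0.54  0.11  1.72 -0.    1.31 -1.08]
shift [-0.4126, -0.6022, 0.0564] turn [-0.0048, 0.0045, -0.0137]
```

carry_out(delta_pos=[[-0.413,-0.602,0.056],[-0.413,-0.602,0.056],[-0.413,-0.602,0.056],[-0.413,-0.602,0.056],[-0.413,-0.602,0.056],[-0.413,-0.602,0.056],[-0.413,-0.602,0.056],[-0.413,-0.602,0.056],[-0.413,-0.602,0.056]], turn=[[0,0,0],[0,0,0],[0,0,0],[0,0,0],[0,0,0],[0,0,0],[0,0,0],[0,0,0],[0,0,0]], claw=[-1,-1,-1,-1,-1,-1,-1,-1,-1])

```text
clock: 2.6
position: [0.5364, 0.0734, 0.2088]
ee_rot: [-0.0, -0.03, 1.0, 0.0]
contact_force: [0.4, 0.1, 1.1]
width: 0.0857
gripper_force: 0.0
```

```bash
python3 -c "
from h import *
st()
r=manip.get_image('wrist');cv2.imwrite('pics/w1.png',r['image'][:,:,::-1])
print(r['fx'],r['cx'],r['cy'],np.array(r['world_to_cam']).round(3).tolist())
for q in ('pivot','post','bar','seat','sleeve'): print(q,[(np.round(d['point'],4).tolist(),round(d['score'],2)) for d in manip.place_of('wrist',q)[:3]])
go(P+.19*FX+.045*FY+[0,0,.1])"
```

```text
t 2.6 pos [0.5364 0.0734 0.2088] F [0.36 0.12 1.09] M [ 0.01 -0.02  0.02] w 0.0857 g 0.0 q [ 0.01  0.24  1.61  0.    1.29 -1.62]
309.70691628693146 314.33748551674336 199.59229434259885 [[-0.059, 0.998, 0.003, -0.042], [0.962, 0.057, 0.267, -0.549], [0.267, 0.018, -0.964, 0.211], [0.0, 0.0, 0.0, 1.0]]
pivot [([0.594, -0.1291, 0.1079], 0.94)]
post [([0.5871, 0.063, 0.1093], 0.31)]
bar [([0.5893, 0.0674, 0.1121], 0.72)]
seat [([0.5899, 0.0024, 0.0432], 0.65)]
sleeve [([0.5549, 0.1397, -0.0024], 0.98), ([0.6025, 0.253, 0.0081], 0.85), ([0.6483, 0.1496, 0.0027], 0.72)]
shift [-0.0039, -0.0173, -0.002] turn [0.0003, 0.001, 0.0027]
```

View pics/w1.png

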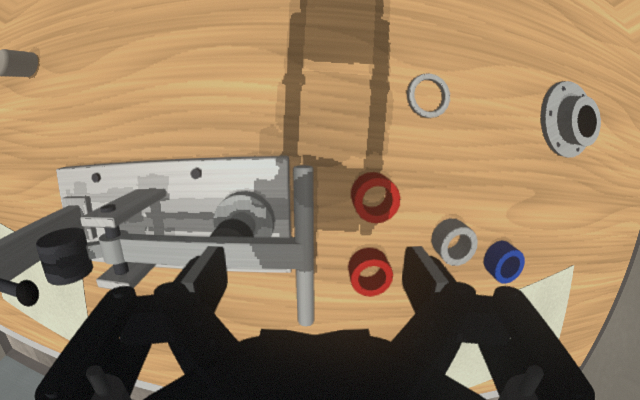

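The wrist view shows the bar vertical in the image from (304,168) to (306,325). The beam meets it at about row 240, and the near half is free above that. I'll measure the bar's axis from the depth map.

```bash
cat >> h.py <<'E'
def cloud(r):
    v,u=np.mgrid[:400,:640]; a=(u-r["cx"])/r["fx"]; b=(v-r["cy"])/r["fy"]; th=np.hypot(a,b)+1e-9
    z=r["z_map"].astype(float); k=np.tan(th)/th
    c=np.stack([a*k*z,b*k*z,z],-1); T=np.array(r["world_to_cam"]); 
    w=(c-T[:3,3])@T[:3,:3]; w[(z<=0)|(th>1.3)]=np.nan; return w
E
python3 -c "
from h import *
w=cloud(manip.get_image('wrist')).reshape(-1,3)
d=w-P; fx=d@FX; fy=d@FY
m=(fx>.17)&(fx<.215)&(abs(fy)<.1)&(w[:,2]>.09)&(w[:,2]<.135)
b=w[m];print(m.sum(),b.min(0),b.max(0))
for lo,hi in((-.075,-.03),(-.012,.012),(.02,.05),(.05,.08)):
    k=m&(fy>lo)&(fy<hi); 
    if k.sum(): print(lo,k.sum(),w[k].mean(0).round(4),np.percentile(fx[k],[2,98]).round(4),'top',np.percentile(w[k,2],[50,98]).round(4))
print('fy',np.percentile(fy[m],[1,99]))
m=(fx>.03)&(fx<.17)&(abs(fy)<.03)&(w[:,2]>.09)&(w[:,2]<.14)
for lo in (.04,.07,.1,.13,.15):
    k=m&(fx>lo)&(fx<lo+.02); print(lo,k.sum(),np.percentile(fy[k],[3,97]).round(4) if k.sum() else '', w[k,2].max() if k.sum() else '')
"
```

```text
3399 [0.50796382 0.04840053 0.10331324] [0.65863912 0.07967708 0.11873161]
-0.075 675 [0.6347 0.0709 0.1147] [0.1809 0.1964] top [0.1153 0.1173]
-0.012 834 [0.5832 0.0622 0.1158] [0.1706 0.1964] top [0.1164 0.1179]
0.02 683 [0.5486 0.0652 0.1149] [0.1807 0.1955] top [0.1154 0.1174]
0.05 671 [0.5205 0.0634 0.1144] [0.1804 0.1955] top [0.1152 0.1174]
fy [-0.07147987  0.07481257]
0.04 527 [-0.0115  0.0117] 0.11851751969492529
0.07 549 [-0.0105  0.0121] 0.1180769194961656
0.1 416 [0.0054 0.0199] 0.11845063108815848
0.13 779 [-0.0112  0.0135] 0.11849884601997664
0.15 733 [-0.0106  0.0124] 0.11846338421483861
```

```bash
sed -i 's/^P=.*; FX/P=np.array([.5935,-.1223,.110]); FX/' h.py; python3 -c "
from h import *
go(P+.19*FX+.045*FY+[0,0,-.018])"
```

```text
shift [0.0002, -0.0206, 0.2929] turn [0.0002, 0.0009, 0.0021]
```

carry_out(delta_pos=[[0,-0.02,0.1],[0,-0.02,0.2],[0,-0.02,0.26],[0,-0.02,0.293],[0,-0.02,0.293],[0,-0.02,0.293]], turn=[[0,0,0],[0,0,0],[0,0,0],[0,0,0],[0,0,0],[0,0,0]], claw=[-1,-1,-1,-1,-1,-1])

```text
clock: 3.55
position: [0.5381, 0.0644, 0.0921]
ee_rot: [0.0, -0.03, 1.0, 0.0]
contact_force: [0.7, 0.3, 0.3]
width: 0.0853
gripper_force: 0.0
```

```bash
python3 -c "
from h import *
st();go(P+.19*FX+.045*FY+[0,0,-.018])"
```

```text
t 3.55 pos [0.5381 0.0644 0.0921] F [0.71 0.32 0.32] M [ 0.01  0.02 -0.05] w 0.0853 g 0.0 q [-0.01  0.34  1.78  0.    1.01 -1.64]
shift [0.0016, 0.0008, 0.0001] turn [0.0001, 0.0009, 0.0005]
```

carry_out(delta_pos=[[0,0,0],[0,0,0],[0,0,0],[0,0,0],[0,0,0],[0,0,0],[0,0,0],[0,0,0]], turn=[[0,0,0],[0,0,0],[0,0,0],[0,0,0],[0,0,0],[0,0,0],[0,0,0],[0,0,0]], claw=[1,1,1,1,1,1,1,1], force=30)

```text
clock: 4.35
position: [0.5379, 0.0645, 0.0921]
ee_rot: [0.0, -0.029, 1.0, 0.0]
contact_force: [-0.1, 2.0, 3.4]
width: 0.0149
gripper_force: 29.3
```

```bash
python3 -c "
from h import *
st()
print('arc rel to current (tool y, z shifts /0.4)')
for a in np.arange(.1,2.15,.05): print(round(a,2),round(.19*(np.cos(a)-1)/.4,3),round(-.19*np.sin(a)/.4,3))"
```

```text
t 4.35 pos [0.5379 0.0645 0.0921] F [-0.06  2.    3.38] M [0.26 0.17 0.07] w 0.0149 g 29.3 q [-0.01  0.34  1.78  0.    1.01 -1.64]
arc rel to current (tool y, z shifts /0.4)
0.1 -0.002 -0.047
0.15 -0.005 -0.071
0.2 -0.009 -0.094
0.25 -0.015 -0.118
0.3 -0.021 -0.14
0.35 -0.029 -0.163
0.4 -0.037 -0.185
0.45 -0.047 -0.207
0.5 -0.058 -0.228
0.55 -0.07 -0.248
0.6 -0.083 -0.268
0.65 -0.097 -0.287
0.7 -0.112 -0.306
0.75 -0.127 -0.324
0.8 -0.144 -0.341
0.85 -0.162 -0.357
0.9 -0.18 -0.372
0.95 -0.199 -0.386
1.0 -0.218 -0.4
1.05 -0.239 -0.412
1.1 -0.26 -0.423
1.15 -0.281 -0.434
1.2 -0.303 -0.443
1.25 -0.325 -0.451
1.3 -0.348 -0.458
1.35 -0.371 -0.463
1.4 -0.394 -0.468
1.45 -0.418 -0.472
1.5 -0.441 -0.474
1.55 -0.465 -0.475
1.6 -0.489 -0.475
1.65 -0.513 -0.474
1.7 -0.536 -0.471
1.75 -0.56 -0.467
1.8 -0.583 -0.463
1.85 -0.606 -0.457
1.9 -0.629 -0.449
1.95 -0.651 -0.441
2.0 -0.673 -0.432
2.05 -0.694 -0.421
2.1 -0.715 -0.41
```

carry_out(delta_pos=[[0,-0.001,-0.024],[0,-0.002,-0.047],[0,-0.005,-0.071],[0,-0.009,-0.094],[0,-0.015,-0.118],[0,-0.021,-0.14],[0,-0.029,-0.163],[0,-0.037,-0.185],[0,-0.047,-0.207],[0,-0.058,-0.228]], turn=[[0,0,0],[0,0,0],[0,0,0],[0,0,0],[0,0,0],[0,0,0],[0,0,0],[0,0,0],[0,0,0],[0,0,0]], claw=[1,1,1,1,1,1,1,1,1,1])

```text
clock: 5.35
position: [0.5392, 0.0426, 0.1844]
ee_rot: [0.001, -0.029, 1.0, 0.002]
contact_force: [1.3, 6.2, -0.9]
width: 0.0147
gripper_force: 29.3
```

```bash
cat >> h.py <<'E'
def arm(a1s):
    s=st(); d=(s["position"]+[0,0,.018]-P); fx=d@FX; print("angle",round(np.arctan2(d[2],fx),3),"rad",round(np.hypot(fx,d[2]),4),"Ffix",round(s["contact_force"]@FX,2))
    b=P-[0,0,.018]+.045*FY
    for a in a1s:
        p=b+.19*(np.cos(a)*FX+np.sin(a)*np.array([0,0,1])); q=rot(s).inv().apply(p-s["position"])/.4; print(round(a,3),q.round(4).tolist())
E
python3 -c "
from h import *
arm(np.arange(.5,1.15,.05))"
```

```text
t 5.35 pos [0.5392 0.0426 0.1844] F [ 1.3   6.19 -0.89] M [ 1.41 -0.27  0.03] w 0.0147 g 29.3 q [-0.05  0.26  1.66  0.    1.23 -1.68]
angle 0.503 rad 0.1915 Ffix 6.1
0.5 [0.0013, -0.0028, 0.0032]
0.55 [0.0013, -0.0146, -0.0174]
0.6 [0.0012, -0.0275, -0.0374]
0.65 [0.0012, -0.0413, -0.0567]
0.7 [0.0012, -0.056, -0.0753]
0.75 [0.0011, -0.0717, -0.0931]
0.8 [0.0011, -0.0883, -0.1102]
0.85 [0.0011, -0.1056, -0.1263]
0.9 [0.0011, -0.1238, -0.1416]
0.95 [0.001, -0.1427, -0.156]
1.0 [0.001, -0.1623, -0.1694]
1.05 [0.001, -0.1826, -0.1818]
1.1 [0.0009, -0.2034, -0.1932]
```

carry_out(delta_pos=[[0,-0.012,-0.02],[0,-0.025,-0.04],[0,-0.039,-0.059],[0,-0.054,-0.078],[0,-0.069,-0.096],[0,-0.086,-0.113],[0,-0.104,-0.129],[0,-0.122,-0.144],[0,-0.141,-0.158],[0,-0.16,-0.172],[0,-0.181,-0.184],[0,-0.202,-0.195]], turn=[[0,0,0],[0,0,0],[0,0,0],[0,0,0],[0,0,0],[0,0,0],[0,0,0],[0,0,0],[0,0,0],[0,0,0],[0,0,0],[0,0,0]], claw=[1,1,1,1,1,1,1,1,1,1,1,1])

```text
clock: 6.55
position: [0.5445, -0.0364, 0.2656]
ee_rot: [0.003, -0.03, 1.0, 0.003]
contact_force: [0.3, 7.6, 11.5]
width: 0.015
gripper_force: 31.4
```

```bash
python3 -c "
from h import *
arm([1.1,1.3,1.5])"
```

```text
t 6.55 pos [ 0.5445 -0.0364  0.2656] F [ 0.35  7.61 11.52] M [ 1.47 -0.13  0.06] w 0.015 g 31.4 q [-0.2   0.21  1.51  0.01  1.42 -1.83]
angle 1.099 rad 0.1949 Ffix 7.57
1.1 [0.0028, -0.0062, 0.0107]
1.3 [0.0026, -0.0944, -0.0242]
1.5 [0.0026, -0.1877, -0.0409]
```

carry_out(delta_pos=[[0,0,0],[0,0,0],[0,0.003,-0.005],[0,0.003,-0.005]], turn=[[0,0,0],[0,0,0],[0,0,0],[0,0,0]], claw=[1,1,1,1])

```text
clock: 6.95
position: [0.5445, -0.0372, 0.266]
ee_rot: [0.002, -0.03, 1.0, 0.001]
contact_force: [0.7, 5.3, 9.2]
width: 0.0146
gripper_force: 31.1
```

```bash
python3 -c "
from h import *
arm([1.1])
r=manip.get_image('side');r2=manip.get_image('top');cv2.imwrite('pics/s2.png',r['image'][80:280,180:460,::-1].repeat(2,0).repeat(2,1))
for c in ('side','top'): print(*[(q,[(np.round(d['point'],4).tolist(),round(d['score'],2)) for d in manip.place_of(c,q)[:1]]) for q in ('bar','pivot')])
"
```

```text
t 6.95 pos [ 0.5445 -0.0372  0.266 ] F [0.73 5.31 9.21] M [ 1.23 -0.12  0.09] w 0.0146 g 31.1 q [-0.2   0.21  1.51  0.    1.42 -1.83]
angle 1.103 rad 0.1949 Ffix 5.26
1.1 [0.0027, -0.0042, 0.0116]
('bar', [([0.588, -0.032, 0.2788], 0.78)]) ('pivot', [([0.5973, -0.1245, 0.1111], 0.63)])
('bar', []) ('pivot', [([0.595, -0.1206, 0.1154], 0.57)])
```

View pics/s2.png

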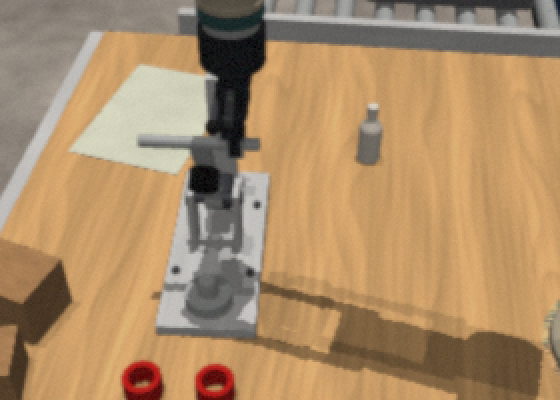

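The side view shows the arm raised with the bar in the fingers at about (205,142). The beam is still short of upright. I'll measure the stop screw before continuing.

```bash
cat >> h.py <<'E'
def pin(r):
    v,u=np.mgrid[:400,:640]; z=r["z_map"].astype(float)
    c=np.stack([(u-r["cx"])/r["fx"]*z,(v-r["cy"])/r["fy"]*z,z],-1); T=np.array(r["world_to_cam"]); w=(c-T[:3,3])@T[:3,:3]; w[z<=0]=np.nan; return w
E
python3 -c "
from h import *
for c,f in (('wrist',cloud),('top',pin),('side',pin)):
    w=f(manip.get_image(c)).reshape(-1,3); d=w-P; fx=d@FX; fy=d@FY
    m=(fx>-.2)&(fx<.03)&(abs(fy)<.03)&(w[:,2]>.185)&(w[:,2]<.245)
    print(c,m.sum())
    for lo in np.arange(-.2,.03,.01):
        k=m&(fx>lo)&(fx<=lo+.01)
        if k.sum()>2: print(round(lo,3),k.sum(),'fy',np.percentile(fy[k],[5,95]).round(3),'z',np.percentile(w[k,2],[5,95]).round(3), 'fxmax',fx[k].max().round(4))
"
```

```text
wrist 3765
-0.17 16 fy [-0.008  0.009] z [0.211 0.224] fxmax -0.1601
-0.16 74 fy [-0.01   0.009] z [0.215 0.225] fxmax -0.1518
-0.15 31 fy [-0.018  0.017] z [0.215 0.233] fxmax -0.14
-0.14 418 fy [-0.019  0.017] z [0.192 0.234] fxmax -0.13
-0.13 469 fy [-0.019  0.017] z [0.192 0.234] fxmax -0.12
-0.12 1256 fy [-0.02   0.016] z [0.189 0.232] fxmax -0.1101
-0.11 107 fy [-0.007  0.003] z [0.212 0.218] fxmax -0.1
-0.1 116 fy [-0.007  0.003] z [0.212 0.218] fxmax -0.0902
-0.09 129 fy [-0.007  0.003] z [0.21  0.219] fxmax -0.0801
-0.08 138 fy [-0.007  0.003] z [0.211 0.218] fxmax -0.0701
-0.07 138 fy [-0.006  0.003] z [0.211 0.218] fxmax -0.06
-0.06 143 fy [-0.006  0.003] z [0.211 0.219] fxmax -0.0502
-0.05 141 fy [-0.005  0.003] z [0.212 0.219] fxmax -0.0405
-0.04 190 fy [-0.008  0.008] z [0.213 0.223] fxmax -0.0301
-0.03 397 fy [-0.008  0.007] z [0.209 0.223] fxmax -0.0201
top 450
-0.17 3 fy [-0.001  0.003] z [0.223 0.225] fxmax -0.1602
-0.16 44 fy [-0.014  0.009] z [0.212 0.23 ] fxmax -0.15
-0.15 12 fy [-0.011  0.008] z [0.213 0.234] fxmax -0.1406
-0.14 76 fy [-0.02   0.017] z [0.197 0.
[... 524 characters left out ...]
 -0.0405
-0.04 24 fy [-0.009  0.005] z [0.216 0.227] fxmax -0.0303
-0.03 27 fy [-0.011  0.006] z [0.216 0.225] fxmax -0.0205
side 149
-0.13 8 fy [-0.023 -0.013] z [0.226 0.235] fxmax -0.1201
-0.12 63 fy [-0.025 -0.012] z [0.191 0.235] fxmax -0.1126
-0.09 5 fy [-0.009 -0.006] z [0.215 0.217] fxmax -0.0804
-0.08 3 fy [-0.007 -0.005] z [0.217 0.218] fxmax -0.0713
-0.07 7 fy [-0.01  -0.002] z [0.216 0.22 ] fxmax -0.0609
-0.06 7 fy [-0.009 -0.001] z [0.216 0.219] fxmax -0.05
-0.05 7 fy [-0.01  -0.002] z [0.215 0.219] fxmax -0.0415
-0.04 3 fy [-0.005  0.   ] z [0.221 0.223] fxmax -0.0303
-0.03 35 fy [-0.013  0.003] z [0.207 0.224] fxmax -0.02
-0.02 8 fy [-0.009 -0.001] z [0.207 0.22 ] fxmax -0.017
```

carry_out(delta_pos=[[0,-0.01,-0.006],[0,-0.02,-0.013],[0,-0.031,-0.018],[0,-0.042,-0.023],[0,-0.053,-0.028],[0,-0.064,-0.032],[0,-0.076,-0.036],[0,-0.087,-0.039],[0,-0.099,-0.042],[0,-0.11,-0.044],[0,-0.122,-0.047],[0,-0.133,-0.049]], turn=[[0,0,0],[0,0,0],[0,0,0],[0,0,0],[0,0,0],[0,0,0],[0,0,0],[0,0,0],[0,0,0],[0,0,0],[0,0,0],[0,0,0]], claw=[1,1,1,1,1,1,1,1,1,1,1,1])

```text
clock: 8.6
position: [0.5479, -0.0922, 0.2838]
ee_rot: [0.002, -0.029, 1.0, -0.0]
contact_force: [3.2, 3.7, 6.6]
width: 0.0147
gripper_force: 31.8
```

```bash
python3 -c "
from h import *
arm([1.4,1.5])"
```

```text
t 8.6 pos [ 0.5479 -0.0922  0.2838] F [3.24 3.69 6.6 ] M [ 0.79 -0.64  0.12] w 0.0147 g 31.8 q [-0.29  0.22  1.45  0.    1.47 -1.92]
angle 1.402 rad 0.1946 Ffix 3.49
1.4 [0.0031, -0.0011, 0.0114]
1.5 [0.003, -0.0483, 0.0057]
```

carry_out(delta_pos=[[0,-0.009,-0.002],[0,-0.019,-0.003],[0,-0.028,-0.004],[0,-0.038,-0.005],[0,-0.047,-0.006],[0,-0.057,-0.007],[0,-0.066,-0.007],[0,-0.076,-0.007],[0,-0.085,-0.007],[0,-0.095,-0.007]], turn=[[0,0,0],[0,0,0],[0,0,0],[0,0,0],[0,0,0],[0,0,0],[0,0,0],[0,0,0],[0,0,0],[0,0,0]], claw=[1,1,1,1,1,1,1,1,1,1])

```text
clock: 9.6
position: [0.5502, -0.1304, 0.2856]
ee_rot: [0.001, -0.029, 1.0, -0.001]
contact_force: [3.8, 0.7, 5.6]
width: 0.0145
gripper_force: 32.2
```

```bash
python3 -c "
from h import *
arm([1.6])"
```

```text
t 9.6 pos [ 0.5502 -0.1304  0.2856] F [3.82 0.73 5.62] M [ 0.48 -0.59 -0.02] w 0.0145 g 32.2 q [-0.36  0.23  1.43 -0.    1.48 -1.99]
angle 1.599 rad 0.1937 Ffix 0.5
1.6 [0.0032, -0.0001, 0.0092]
```

carry_out(delta_pos=[[0,-0.007,0],[0,-0.014,0.001],[0,-0.021,0.001]], turn=[[0,0,0],[0,0,0],[0,0,0]], claw=[1,1,1])

```text
clock: 9.9
position: [0.5506, -0.1389, 0.2852]
ee_rot: [0.001, -0.029, 1.0, -0.001]
contact_force: [4.3, 0.9, 0.4]
width: 0.0149
gripper_force: 31.8
```

```bash
python3 -c "
from h import *
arm([1.66])
w=cloud(manip.get_image('wrist')).reshape(-1,3); d=w-P; fx=d@FX; fy=d@FY
m=(abs(fy)<.014)&(w[:,2]>.195)&(w[:,2]<.235)&(fx>-.06)&(fx<.06)
for lo in np.arange(.195,.235,.005):
    k=m&(w[:,2]>lo)&(w[:,2]<=lo+.005); print(round(lo,3),k.sum(),np.sort(fx[k])[::max(1,k.sum()//10)].round(3))
"
```

```text
t 9.9 pos [ 0.5506 -0.1389  0.2852] F [4.35 0.89 0.35] M [ 0.4  -0.91  0.06] w 0.0149 g 31.8 q [-0.37  0.24  1.42 -0.    1.48 -2.  ]
angle 1.643 rad 0.1937 Ffix 0.63
1.66 [0.0029, -0.0072, 0.0099]
0.195 0 []
0.2 0 []
0.205 0 []
0.21 39 [-0.06  -0.06  -0.059 -0.058 -0.058 -0.057 -0.057 -0.056 -0.056 -0.055
 -0.054 -0.054 -0.053]
0.215 79 [-0.06  -0.059 -0.059 -0.058 -0.058 -0.057 -0.056 -0.056 -0.055 -0.054
 -0.054 -0.053]
0.22 0 []
0.225 0 []
0.23 0 []
```

carry_out(delta_pos=[[0,-0.005,0.0005],[0,-0.01,0.001]], turn=[[0,0,0],[0,0,0]], claw=[1,1])

```text
clock: 10.15
position: [0.5508, -0.1429, 0.2847]
ee_rot: [0.001, -0.029, 1.0, -0.001]
contact_force: [5.6, 0.2, 1.9]
width: 0.0147
gripper_force: 32.3
```

carry_out(delta_pos=[[0,-0.005,0.0005]], turn=[[0,0,0]], claw=[1])

```text
clock: 10.25
position: [0.5509, -0.145, 0.2845]
ee_rot: [0.001, -0.029, 1.0, -0.001]
contact_force: [6.2, 2.0, 2.6]
width: 0.0145
gripper_force: 32.2
```

carry_out(delta_pos=[[-0.002,-0.004,0.0005]], turn=[[0,0,0]], claw=[1])

```text
clock: 10.35
position: [0.551, -0.1464, 0.2843]
ee_rot: [0.0, -0.029, 1.0, -0.001]
contact_force: [2.4, 0.2, 4.4]
width: 0.0146
gripper_force: 32.4
```

carry_out(delta_pos=[[0,-0.004,0.0005]], turn=[[0,0,0]], claw=[1])

```text
clock: 10.45
position: [0.551, -0.1473, 0.284]
ee_rot: [0.0, -0.029, 1.0, 0.0]
contact_force: [3.5, 4.1, 4.4]
width: 0.0147
gripper_force: 32.6
```

carry_out(delta_pos=[[0,0,0],[0,0,0]], turn=[[0,0,0],[0,0,0]], claw=[1,1])

```text
clock: 10.65
position: [0.5511, -0.1471, 0.2841]
ee_rot: [0.0, -0.029, 1.0, -0.0]
contact_force: [3.9, 2.5, 3.6]
width: 0.0149
gripper_force: 32.5
```

carry_out(delta_pos=[[0,-0.002,0]], turn=[[0,0,0]], claw=[1])

```text
clock: 10.75
position: [0.5511, -0.1473, 0.2841]
ee_rot: [0.0, -0.03, 1.0, 0.0]
contact_force: [3.7, 4.6, 4.0]
width: 0.0148
gripper_force: 32.6
```

Command moved on while the measured position stalled at about 1.69 rad, which matches the measured screw tip. The arm is on the stop, so I'll release.

carry_out(delta_pos=[[0,0,0],[0,0,0],[0,0,0],[0,0,0],[0,0,0],[0,0,0],[0,0,0],[0,0,0]], turn=[[0,0,0],[0,0,0],[0,0,0],[0,0,0],[0,0,0],[0,0,0],[0,0,0],[0,0,0]], claw=[-0.5,-0.5,-1,-1,-1,-1,-1,-1])

```text
clock: 11.55
position: [0.551, -0.1478, 0.2839]
ee_rot: [0.0, -0.029, 1.0, -0.0]
contact_force: [0.2, 0.8, -0.6]
width: 0.0853
gripper_force: 0.0
```

carry_out(delta_pos=[[0,0,-0.05],[0,0,-0.12],[0,0,-0.2],[0,0,-0.2]], turn=[[0,0,0],[0,0,0],[0,0,0],[0,0,0]], claw=[-1,-1,-1,-1])

```text
clock: 11.95
position: [0.5528, -0.1485, 0.3687]
ee_rot: [0.004, -0.029, 1.0, -0.002]
contact_force: [-0.4, -1.7, 0.6]
width: 0.0854
gripper_force: 0.0
```

```bash
python3 -c "
from h import *
st()
r=manip.get_image('wrist');w=cloud(r).reshape(-1,3); d=w-P; fx=d@FX; fy=d@FY
m=(abs(fy)<.08)&(abs(fy)>.02)&(w[:,2]>.26)&(w[:,2]<.32)&(fx>-.13)&(fx<.1)
print(m.sum(),np.percentile(fx[m],[3,50,97]).round(4),np.percentile(w[m,2],[50,97]).round(4))
for c in ('wrist','side'):
  manip.get_image(c)
  for q in ('bar','pivot','seat','sleeve'): print(c,q,[(np.round(d['point'],4).tolist(),round(d['score'],2)) for d in manip.place_of(c,q)[:3]])
go([.6,.15,.28])
"
```

```text
t 11.95 pos [ 0.5528 -0.1485  0.3687] F [-0.4  -1.68  0.61] M [-0.01  0.02 -0.02] w 0.0854 g 0.0 q [-0.38  0.22  1.25  0.    1.66 -2.01]
2454 [-0.0297 -0.0224 -0.0152] [0.3041 0.306 ]
wrist bar [([0.5983, -0.1439, 0.3013], 0.75)]
wrist pivot [([0.5961, -0.1275, 0.1091], 0.84)]
wrist seat [([0.5875, -0.0007, 0.043], 0.86), ([0.4256, 0.4282, -0.0015], 0.66)]
wrist sleeve [([0.5557, 0.1414, -0.0033], 0.81), ([0.601, 0.2529, 0.0034], 0.75), ([0.6471, 0.148, 0.0004], 0.68)]
side bar [([0.595, -0.1429, 0.2979], 0.83)]
side pivot [([0.5953, -0.1218, 0.1111], 0.62), ([0.5937, -0.1227, -0.0027], 0.22)]
side seat [([0.5867, 0.0031, 0.0394], 0.69), ([0.6057, -0.2508, 0.2353], 0.35)]
side sleeve [([0.5537, 0.1467, -0.0006], 0.9), ([0.6038, 0.2493, 0.0004], 0.89), ([0.6347, 0.3426, 0.0007], 0.89)]
shift [-0.1664, 0.7358, 0.2087] turn [0.0009, -0.0014, -0.0001]
```

carry_out(delta_pos=[[-0.05,0.12,0],[-0.1,0.25,0],[-0.1,0.37,0.05],[-0.1,0.5,0.17],[-0.1,0.5,0.17]], turn=[[0,0,0.2],[0,0,0.45],[0,0,0.7],[0,0,1],[0,0,1]], claw=[-1,-1,-1,-1,-1])

```text
clock: 13.0
position: [0.578, 0.0574, 0.2937]
ee_rot: [-0.001, 0.23, 0.973, 0.0]
contact_force: [-0.1, 0.4, -0.0]
width: 0.0856
gripper_force: 0.0
```

```bash
python3 -c "
from h import *
st();go([.603,.252,.2],-FY)"
```

```text
t 13.0 pos [0.578  0.0574 0.2937] F [-0.09  0.44 -0.02] M [-0.   -0.01  0.01] w 0.0856 g 0.0 q [-0.02  0.26  1.38  0.    1.51 -1.13]
shift [0.1615, 0.463, 0.2348] turn [-0.003, -0.0053, 1.9996]
```

carry_out(delta_pos=[[0.04,0.115,0.06],[0.08,0.23,0.12],[0.12,0.35,0.18],[0.16,0.463,0.235]], turn=[[0,0,0.25],[0,0,0.5],[0,0,0.75],[0,0,1]], claw=[-1,-1,-1,-1])

```text
clock: 13.4
position: [0.603, 0.2346, 0.2082]
ee_rot: [0.0, 0.477, 0.879, 0.0]
contact_force: [0.6, -1.0, 0.5]
width: 0.0858
gripper_force: 0.0
```

carry_out(delta_pos=[[0,0,0],[0,0,0],[0,0,0],[0,0,0],[0,0,0]], turn=[[0,0,0.25],[0,0,0.5],[0,0,0.75],[0,0,1],[0,0,1]], claw=[-1,-1,-1,-1,-1])

```text
clock: 13.9
position: [0.6029, 0.233, 0.2089]
ee_rot: [-0.0, 0.686, 0.728, -0.0]
contact_force: [-0.9, 0.7, -0.7]
width: 0.0857
gripper_force: 0.0
```

```bash
cat >> h.py <<'E'
def ring(w,c,top,ri,ro,n=4):
    "fit centre of the annulus face at height top"
    from scipy.optimize import least_squares
    c=np.array(c,float)
    for _ in range(n):
        e=np.hypot(w[:,0]-c[0],w[:,1]-c[1]); k=(abs(w[:,2]-top)<.003)&(e<ro+.008)&(e>ri-.008)
        p=w[k][:,:2]
        if len(p)<20: print("few",len(p)); return c
        # outer boundary: farthest per direction bin; inner: nearest
        a=np.arctan2(p[:,1]-c[1],p[:,0]-c[0]); b=((a+np.pi)/(2*np.pi)*36).astype(int); e=np.hypot(*(p-c).T)
        o=[p[b==i][np.argmax(e[b==i])] for i in range(37) if (b==i).sum()>3]; q=[p[b==i][np.argmin(e[b==i])] for i in range(37) if (b==i).sum()>3]
        f=lambda v:np.r_[np.hypot(*(np.array(o)-v[:2]).T)-v[2],np.hypot(*(np.array(q)-v[:2]).T)-v[3]]
        r=least_squares(f,[*c,ro,ri],loss="soft_l1",f_scale=.001); c=r.x[:2]
    print("ring",r.x.round(4),len(p),"bins",len(o)); return c
E
python3 -c "
from h import *
st()
r=manip.get_image('wrist');cv2.imwrite('pics/w3.png',r['image'][:,:,::-1])
w=cloud(r).reshape(-1,3);w=w[~np.isnan(w[:,0])]
k=(np.hypot(w[:,0]-.603,w[:,1]-.252)<.03)&(w[:,2]>.025); print('top z',np.percentile(w[k,2],[10,50,90]).round(4))
c=ring(w,[.603,.252],float(np.median(w[k,2])),.0165,.026)
print([(np.round(d['point'],4).tolist(),round(d['score'],2)) for d in manip.place_of('wrist','sleeve')[:4]])
go([*c,.004],-FY)
"
```

```text
t 13.9 pos [0.6029 0.233  0.2089] F [-0.93  0.67 -0.68] M [-0.07  0.    0.  ] w 0.0857 g 0.0 q [0.26 0.4  1.38 0.   1.37 0.2 ]
top z [0.2829 0.2987 0.3089]
few 0
[([0.6036, 0.2519, 0.0037], 0.76), ([0.5555, 0.1427, -0.0022], 0.73), ([0.6519, 0.1492, 0.0025], 0.71), ([0.6374, 0.3453, -0.0005], 0.7)]
shift [0.6123, -0.0191, 0.5127] turn [-0.0003, -0.0001, 0.005]
```

View pics/w3.png

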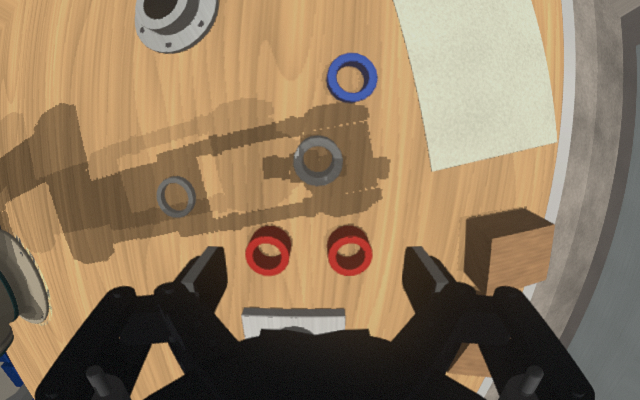

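The wrist view shows the grey sleeve at (318,160) in shadow, blue at (350,77), and the reds at (268,250) and (350,250). I'll refit excluding the gripper's own points.

```bash
python3 -c "
from h import *
r=manip.get_image('wrist');w=cloud(r).reshape(-1,3);w=w[w[:,2]<.06]
c=ring(w,[.6035,.252],.036,.0165,.026)
go([*c,.06],-FY);go([*c,.004],-FY)
"
```

```text
ring [0.6051 0.2536 0.0254 0.0165] 1096 bins 36
shift [0.0515, 0.0086, 0.3729] turn [-0.0001, -0.0001, 0.0043]
shift [0.0515, 0.0086, 0.5129] turn [-0.0001, -0.0001, 0.0043]
```

carry_out(delta_pos=[[0.051,0.009,0.1],[0.051,0.009,0.2],[0.051,0.009,0.3],[0.051,0.009,0.373],[0.051,0.009,0.42],[0.051,0.009,0.46],[0.051,0.009,0.49],[0.051,0.009,0.51],[0.051,0.009,0.513],[0.051,0.009,0.513]], turn=[[0,0,0],[0,0,0],[0,0,0],[0,0,0],[0,0,0],[0,0,0],[0,0,0],[0,0,0],[0,0,0],[0,0,0]], claw=[-1,-1,-1,-1,-1,-1,-1,-1,-1,-1])

```text
clock: 15.05
position: [0.6058, 0.2536, 0.0044]
ee_rot: [0.0, 0.686, 0.728, 0.0]
contact_force: [0.1, 0.1, 0.9]
width: 0.0853
gripper_force: 0.0
```

carry_out(delta_pos=[[0,0,0],[0,0,0],[0,0,0],[0,0,0],[0,0,0],[0,0,0]], turn=[[0,0,0],[0,0,0],[0,0,0],[0,0,0],[0,0,0],[0,0,0]], claw=[1,1,1,1,1,1], force=40)

```text
clock: 15.65
position: [0.606, 0.2537, 0.0051]
ee_rot: [0.0, 0.686, 0.728, 0.001]
contact_force: [0.3, 0.0, 5.5]
width: 0.05
gripper_force: 42.9
```

carry_out(delta_pos=[[0,0,-0.02],[0,0,-0.06],[0,0,-0.12],[0,0,-0.2],[0,0,-0.3],[0,0,-0.4],[0,0,-0.48]], turn=[[0,0,0],[0,0,0],[0,0,0],[0,0,0],[0,0,0],[0,0,0],[0,0,0]], claw=[1,1,1,1,1,1,1])

```text
clock: 16.35
position: [0.6053, 0.2534, 0.1981]
ee_rot: [0.0, 0.686, 0.728, 0.0]
contact_force: [0.7, 0.9, -2.9]
width: 0.0502
gripper_force: 42.3
```

```bash
python3 -c "
from h import *
st();go([.588,-.02,.2],-FY)"
```

```text
t 16.35 pos [0.6053 0.2534 0.1981] F [ 0.69  0.91 -2.87] M [ 0.02 -0.07  0.03] w 0.0502 g 42.3 q [0.29 0.42 1.37 0.   1.35 0.23]
shift [-0.6798, -0.0833, -0.0051] turn [0.0016, -0.0004, -0.0001]
```

carry_out(delta_pos=[[-0.08,-0.01,0],[-0.18,-0.02,0],[-0.29,-0.035,0],[-0.4,-0.05,0],[-0.5,-0.06,0],[-0.6,-0.073,0],[-0.66,-0.08,0],[-0.68,-0.083,0],[-0.68,-0.083,0],[-0.68,-0.083,0]], turn=[[0,0,0],[0,0,0],[0,0,0],[0,0,0],[0,0,0],[0,0,0],[0,0,0],[0,0,0],[0,0,0],[0,0,0]], claw=[1,1,1,1,1,1,1,1,1,1])

```text
clock: 17.35
position: [0.588, -0.019, 0.1957]
ee_rot: [-0.001, 0.686, 0.728, 0.0]
contact_force: [-0.3, 0.6, -2.7]
width: 0.0497
gripper_force: 42.3
```

```bash
python3 -c "
from h import *
s=st()
r=manip.get_image('wrist');cv2.imwrite('pics/w4.png',r['image'][:,:,::-1])
W=cloud(r).reshape(-1,3); w=W[W[:,2]<.09]
c0=[.588,-.001]
e=np.hypot(w[:,0]-c0[0],w[:,1]-c0[1])
print('spigot top z',np.percentile(w[e<.008,2],[10,50,90]),'shoulder',np.percentile(w[(e>.022)&(e<.03),2],[10,50,90]), (e<.008).sum())
c=ring(w,c0,float(np.median(w[(e>.022)&(e<.03),2])),.015,.034)
k=(abs(w[:,2]-.066)<.004)&(e<.02); print('spig',k.sum(),w[k].min(0),w[k].max(0))
print([(np.round(d['point'],4).tolist(),round(d['score'],2)) for d in manip.place_of('wrist','seat')[:2]])
# held sleeve points
h=W[(abs(W[:,0]-s['position'][0])<.04)&(abs(W[:,1]-s['position'][1])<.04)&(W[:,2]>.15)&(W[:,2]<.26)]
print('held',len(h), h.min(0),h.max(0))
"
```

```text
t 17.35 pos [ 0.588  -0.019   0.1957] F [-0.3   0.64 -2.65] M [-0.05 -0.01 -0.01] w 0.0497 g 42.3 q [-0.15  0.32  1.53  0.    1.29 -0.21]
spigot top z [0.06376153 0.06461996 0.0654894 ] shoulder [0.03779033 0.03873559 0.03966392] 249
ring [ 0.5883 -0.0036  0.0336  0.0163] 2759 bins 36
spig 628 [ 0.57497278 -0.01550057  0.06200114] [0.60139657 0.01090601 0.06640726]
[([0.5878, -0.0021, 0.0423], 0.68)]
held 15566 [ 0.5480446  -0.04480438  0.18911861] [0.62802711 0.00699654 0.25998175]
```

View pics/w4.png

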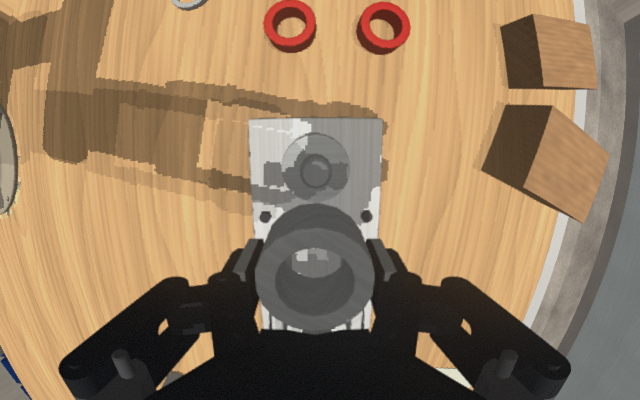

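The view shows the spigot at (316,171) and the held sleeve upright at (314,270). I'll fit the centres of both from the same depth image.

```bash
python3 -c "
from h import *
s=st()
r=manip.get_image('wrist');W=cloud(r).reshape(-1,3)
W=W[~np.isnan(W[:,0])]
def circ(p,top):
    h=cv2.convexHull((p[:,:2]*1e4).astype(np.float32)); (c,rad)=cv2.minEnclosingCircle(h); print('  n',len(p),'minenc',np.round(np.array(c)/1e4,4),round(rad/1e4,4),'centroid',p[:,:2].mean(0).round(4))
e=np.hypot(W[:,0]-.588,W[:,1]+.002)
for t in (.0632,.064): circ(W[(e<.02)&(W[:,2]>t)&(W[:,2]<.07)],0)
print('shoulder');circ(W[(e<.038)&(W[:,2]>.034)&(W[:,2]<.044)],0)
p=s['position']; e=np.hypot(W[:,0]-p[0],W[:,1]-p[1])
k=(e<.03)&(W[:,2]>.21)&(W[:,2]<.24); z=np.percentile(W[k,2],[50,90]);print('sleeve top',z)
for t in (.223,.225,.227): ring(W,p[:2],t,.0165,.026)
k=(e<.03)&(abs(W[:,2]-.226)<.004); A=np.c_[W[k,:2]-p[:2],np.ones(k.sum())]; print('tilt',np.linalg.lstsq(A,W[k,2],rcond=None)[0].round(3))
"
```

```text
t 17.45 pos [ 0.5882 -0.0186  0.1958] F [-1.08  0.02 -2.89] M [0.02 0.   0.02] w 0.0501 g 42.3 q [-0.15  0.32  1.53  0.    1.29 -0.21]
  n 553 minenc [ 0.5886 -0.0024] 0.0126 centroid [ 0.5881 -0.0023]
  n 432 minenc [ 0.588  -0.0025] 0.0123 centroid [ 0.5881 -0.0021]
shoulder
  n 2769 minenc [ 0.5882 -0.0026] 0.0344 centroid [ 0.5881 -0.0007]
sleeve top [0.22505452 0.22718803]
ring [ 0.5884 -0.0185  0.026   0.0161] 6223 bins 36
ring [ 0.5884 -0.0186  0.026   0.0161] 6618 bins 36
ring [ 0.5884 -0.0186  0.0259  0.0162] 6123 bins 36
tilt [-0.002  0.002  0.225]
```

carry_out(delta_pos=[[0.02,0.001,0],[0.04,0.0015,0.04],[0.0405,0.0015,0.1],[0.0405,0.0015,0.16],[0.0405,0.0015,0.21],[0.0405,0.0015,0.25],[0.0405,0.0015,0.277],[0.0405,0.0015,0.277],[0.0405,0.0015,0.277]], turn=[[0,0,0],[0,0,0],[0,0,0],[0,0,0],[0,0,0],[0,0,0],[0,0,0],[0,0,0],[0,0,0]], claw=[1,1,1,1,1,1,1,1,1])

```text
clock: 18.4
position: [0.5883, -0.0033, 0.0856]
ee_rot: [0.0, 0.686, 0.728, 0.0]
contact_force: [-0.1, 0.0, -2.8]
width: 0.0499
gripper_force: 42.3
```

```bash
python3 -c "
from h import *
s=st()
r=manip.get_image('wrist');cv2.imwrite('pics/w5.png',r['image'][150:,200:440,::-1].repeat(2,0).repeat(2,1));W=cloud(r).reshape(-1,3)
W=W[~np.isnan(W[:,0])]; p=s['position']
e=np.hypot(W[:,0]-.588,W[:,1]+.002)
for lo,hi in ((.06,.07),(.034,.044)):
    k=(e<.036)&(W[:,2]>lo)&(W[:,2]<hi); print(lo,k.sum(), W[k].min(0).round(4) if k.sum() else '', W[k].max(0).round(4) if k.sum() else '')
t=p[2]+.03; ring(W,p[:2],t,.0165,.026)
go([.5879,-.0024,.0451],-FY)
"
```

```text
t 18.4 pos [ 0.5883 -0.0033  0.0856] F [-0.1   0.05 -2.77] M [-0.01 -0.01  0.  ] w 0.0499 g 42.3 q [-0.12  0.41  1.69  0.    1.04 -0.18]
0.06 153 [ 0.5807 -0.0164  0.06  ] [ 0.5978 -0.0093  0.0668]
0.034 4080 [ 0.5544 -0.0357  0.0341] [0.6217 0.0315 0.044 ]
ring [ 0.5885 -0.0033  0.026   0.0161] 6486 bins 36
shift [0.003, -0.002, 0.1024] turn [0.0034, 0.0003, 0.0006]
```

View pics/w5.png

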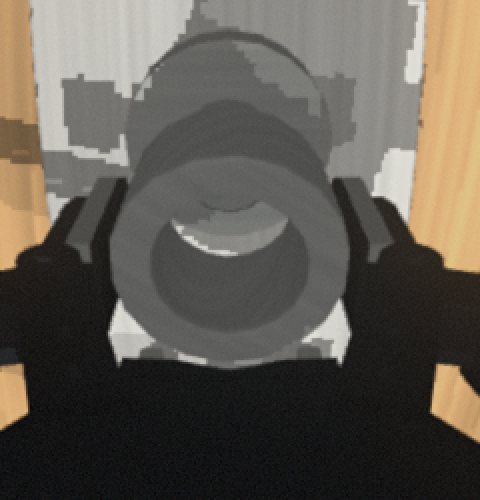

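The view shows the sleeve's bore over the spigot with the shoulder disc visible behind it. The shoulder fit gives (.5880, -.0021), about 1.2 mm ahead of the sleeve. I'll correct that and begin inserting.

carry_out(delta_pos=[[0.003,-0.001,0.01],[0.003,-0.001,0.02],[0.003,-0.001,0.03],[0.003,-0.001,0.035],[0.003,-0.001,0.04],[0.003,-0.001,0.045],[0.003,-0.001,0.05],[0.003,-0.001,0.055]], turn=[[0,0,0],[0,0,0],[0,0,0],[0,0,0],[0,0,0],[0,0,0],[0,0,0],[0,0,0]], claw=[1,1,1,1,1,1,1,1])

```text
clock: 19.25
position: [0.5875, -0.0027, 0.063]
ee_rot: [0.0, 0.686, 0.728, 0.0]
contact_force: [-0.2, 0.5, -3.2]
width: 0.0503
gripper_force: 42.3
```

carry_out(delta_pos=[[0,0,0.005],[0,0,0.01],[0,0,0.015],[0,0,0.02],[0,0,0.025],[0,0,0.03],[0,0,0.034],[0,0,0.037]], turn=[[0,0,0],[0,0,0],[0,0,0],[0,0,0],[0,0,0],[0,0,0],[0,0,0],[0,0,0]], claw=[1,1,1,1,1,1,1,1])

```text
clock: 20.05
position: [0.5874, -0.0027, 0.0482]
ee_rot: [-0.0, 0.686, 0.728, 0.0]
contact_force: [0.6, -0.1, -2.0]
width: 0.0502
gripper_force: 42.3
```

carry_out(delta_pos=[[0,0,0.002],[0,0,0.004]], turn=[[0,0,0],[0,0,0]], claw=[1,1])

```text
clock: 20.25
position: [0.5874, -0.0026, 0.0467]
ee_rot: [0.0, 0.686, 0.728, 0.0]
contact_force: [0.2, 0.1, -3.1]
width: 0.05
gripper_force: 42.3
```

carry_out(delta_pos=[[0,0,0.002],[0,0,0.004]], turn=[[0,0,0],[0,0,0]], claw=[1,1])

```text
clock: 20.45
position: [0.5875, -0.0027, 0.0452]
ee_rot: [0.0, 0.686, 0.728, 0.0]
contact_force: [0.3, -0.3, -2.9]
width: 0.0498
gripper_force: 42.3
```

carry_out(delta_pos=[[0,0,0.001],[0,0,0.002]], turn=[[0,0,0],[0,0,0]], claw=[1,1])

```text
clock: 20.65
position: [0.5875, -0.0027, 0.0451]
ee_rot: [0.0, 0.686, 0.728, 0.0]
contact_force: [-2.7, -0.2, 4.9]
width: 0.0497
gripper_force: 43.0
```

The sleeve touched the shoulder at exactly the predicted height. I'll release and withdraw straight up.

carry_out(delta_pos=[[0,0,0],[0,0,0],[0,0,0],[0,0,0],[0,0,0],[0,0,0]], turn=[[0,0,0],[0,0,0],[0,0,0],[0,0,0],[0,0,0],[0,0,0]], claw=[-1,-1,-1,-1,-1,-1])

```text
clock: 21.25
position: [0.5874, -0.0027, 0.0443]
ee_rot: [-0.0, 0.686, 0.728, 0.0]
contact_force: [-0.6, -0.8, -0.4]
width: 0.0851
gripper_force: 0.0
```

carry_out(delta_pos=[[0,0,-0.04],[0,0,-0.1],[0,0,-0.18],[0,0,-0.27],[0,0,-0.36],[0,0,-0.36]], turn=[[0,0,0],[0,0,0],[0,0,0],[0,0,0],[0,0,0],[0,0,0]], claw=[-1,-1,-1,-1,-1,-1])

```text
clock: 21.85
position: [0.5909, -0.003, 0.1941]
ee_rot: [0.005, 0.686, 0.728, 0.003]
contact_force: [0.2, 0.1, 0.3]
width: 0.0855
gripper_force: 0.0
```

```bash
python3 -c "
from h import *
s=st()
r=manip.get_image('wrist');cv2.imwrite('pics/w6.png',r['image'][:,:,::-1]);W=cloud(r).reshape(-1,3);W=W[W[:,2]<.12]
e=np.hypot(W[:,0]-.588,W[:,1]+.002)
k=(e>.018)&(e<.025)&(W[:,2]>.05);print('sleeve top z',np.percentile(W[k,2],[5,50,95]).round(4))
ring(W,[.588,-.002],.0755,.0165,.026)
a=manip.get_image('side');print([(np.round(d['point'],4).tolist(),round(d['score'],2)) for d in manip.place_of('side','bar')[:1]])
cv2.imwrite('pics/end.png',np.vstack([a['image'][80:330,180:500],r['image'][60:310,160:480]])[:,:,::-1])
"
```

```text
t 21.85 pos [ 0.5909 -0.003   0.1941] F [0.23 0.14 0.32] M [ 0.01 -0.02 -0.02] w 0.0855 g 0.0 q [-0.12  0.32  1.54  0.    1.27 -0.18]
sleeve top z [0.069  0.0746 0.0758]
ring [ 0.5876 -0.0024  0.0256  0.0164] 1555 bins 36
[([0.5866, 0.0031, 0.0411], 0.72)]
```

View pics/end.png

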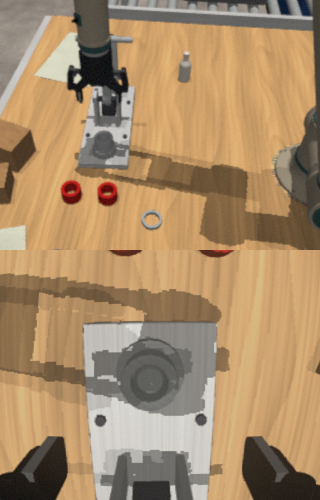

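The pictures show the sleeve concentric on the shoulder at (150,380) in the lower view. Its top reads about 75 mm, and 76 mm is expected. The crossbar is still up behind the gripper at (120,40), and the robot is clear.

carry_out(delta_pos=[[0,0,0],[0,0,0],[0,0,0]], turn=[[0,0,0],[0,0,0],[0,0,0]], claw=[-1,-1,-1])

```text
clock: 22.3
position: [0.5869, -0.0026, 0.1872]
ee_rot: [-0.001, 0.686, 0.728, -0.001]
contact_force: [-0.3, -0.6, 0.6]
width: 0.0854
gripper_force: 0.0
```

```bash
python3 -c "
from h import *
st();print(manip.sign_off())"
```

```text
t 22.3 pos [ 0.5869 -0.0026  0.1872] F [-0.26 -0.63  0.56] M [ 0.03  0.   -0.05] w 0.0854 g 0.0 q [-0.12  0.32  1.55  0.    1.27 -0.18]
the job is handed in; nothing more can be done
None
```

The job is handed in at 22.3 s of the 72 s allowed: the hold-down arm rests open on its stop screw at about 1.69 rad, the steel sleeve sits fully home on the shoulder, and the robot is touching nothing; sign-off gave no verdict.

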